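Find the binding polishing spindle and pull it for repair

ROBOT

A 7-joint arm with a two-finger parallel gripper is mounted at the origin on the work surface. World frame = base frame: x ahead of the robot, y to its left, z up, the work surface at z = 0. Lengths are in mm, angles in rad, forces in N, time in s.
With the tool pointing down it reaches from about 400 to 925 mm from the base axis. Payload 4.1 kg.
Tool frame: the origin (TCP) lies at the very end of the fingers, on their centre line; the grasp point (between the pads) lies 19 mm behind it; z points along the fingers, x is the direction in which the jaws open and shut, and the axes are right-handed (so a half turn about z gives the same grasp; the last joint's range is limited). The gripper opens to 85 mm and grips with 20 to 120 N. Pads are 22 mm wide; open, the fingers measure 114 mm over their backs; the gripper's body (76 mm by 85 mm) begins 54 mm behind the grasp point. The pads swing forward as they close: fully open they stand 13 mm farther back than shut.
Start: joints at [1.123, 0.398, 0.045, 1.537, -0.019, 1.207, -0.051], TCP at [222.189, -610.881, 231.347] pointing down, gripper open.
Joint ranges: [-2.82, 2.82], [-0.49, 2.23], [-1.37, 1.46], [0, 2.46], [-1.36, 4.5], [0.23, 2], [-2.94, 2.94]. Speed limits (rad/s): [2.57, 2.57, 3.14, 3.14, 3.14, 3.14, 3.14].

INTERFACE

Orientations are given as [roll, pitch, yaw] about the fixed x, y, z axes, in that order (R = Rz(yaw) Ry(pitch) Rx(roll)).
In Python, from rig import env gives the robot as it stands.
- The arm moves only by the tool servo_tool, never from a script. Its argument "rows" is text: rows parted by semicolons, each of 5 numbers parted by spaces: the closure, from 0 (fully open) to 1 (shut), then the shift along the tool's x, y, z in mm, then the turn about the tool's z in degrees. In form: gripper dx dy dz twist; .... A call has 1 to 8 rows; each row shifts and turns the commanded pose from where the row before left it, along the tool's axes as they then stand; what a row does not reach is not made up. A row lasts 1/8 s, in which the tool goes at most 62.5 mm and 10.7 degrees, less where a joint would pass 70% of its speed; a pose out of reach is approached as far as the arm can. A call is refused whole if a number of a shift passes 62.5 or a number of a turn 10.7, either way. A call with a gripper value outside its range is refused whole. The fingers move at their own pace and stop on an object; "squeeze" is the grip in N (left out, the last holds). Time passes only in rows, so rows that do not move let the fingers close. It gives the time, the measured TCP pose, the force and the opening at its end, in the units of the state.
- env.sense(): the state, without advancing time (a new reading comes with each control period).
- env.grab_frame(name): name is "side" or "top" or "wrist"; returns a dict with "pixels" (420x560x3 uint8, red, green, blue), "camera_matrix" (3x3 intrinsics, pixels), "k1" (the pictures are not rectified: a ray, as slopes to the right and down, at radius r is drawn at 1 + k1 r^2 times it, then the intrinsics apply), "rvec" (rotation vector, rad) and "tvec" (3), from world to camera coordinates, as OpenCV has them. Camera axes: x right, y down, z forward; pixel columns grow to the right and rows downward; lengths in mm; the calibration is good to about 2 mm. A picture is of the moment at which its call begins. There is no depth.
- env.finish_job(): hands the job in, once; it reports no verdict.
The state is a dict: "time": time; "q": joint angles; "joint_vel": joint speeds; "joint_efforts": joint torques, N m; "position": TCP position; "tcp_rot": TCP orientation; "wrist_force": force on the tool from outside, world axes, zero at the start; "ft_torque": the same for the moment, N m; "finger_gap": finger opening in mm.
Only numpy, scipy, OpenCV 4.12 (cv2) and the standard library are available. Lean on these libraries where they do the work, as an engineer would, in place of code of your own. Each camera call takes 0.05 s, during which the arm holds its last target.

TASK

With closed fingers, push the drive pin of each of the three spindle units sideways to turn its plate by at least a quarter turn, feeling the drag; push lightly and slowly (never more than 12 N on a pin, never gripping it), because two run free and one is gummed up and binds. When all three have been turned, lift the binding unit out of the rack by its hub and set it down gently, standing upright and flat inside the wooden tray. Leave the two free-running units seated in their nests and disturb nothing else.

Things in the scene. Friction and masses are not known exactly. Their poses are not given: they have to be found in the camera images.
- hub_a (a point): Unit a, 0.9 kg; all three look alike: loose steel housing 80 x 80 x 35 mm in a rack nest, 3 mm above it a drive plate 100 mm across, 10 mm thick, turning about the upright axis, on it a central hub 28 mm across, 36 mm high. Point on the axis, 72 mm above the underside, 24 mm above the plate's top, 12 mm below the hub's top (84 mm): grip the hub here. z up, x, y along the housing's sides.
- pin_a: Drive pin on unit a's plate: upright, 10 mm in diameter, 30 mm high, 42 mm from the spindle axis. Origin: centre of its foot, on the plate's top face; its x points away from the axis. Push it sideways along its circle with closed fingers to turn the plate.
- plate_a (a joint): Turn of unit a's plate, rad, counter-clockwise from above, no stops; starts within 0.3 of 0. A free plate needs under 0.3 N at the pin and coasts on. A binding one needs about 1.4 N plus 2.8 N per 10 mm/s of pin speed and stops dead when let go; pushed fast it takes too much force.
- hub_b (a point): Unit b, 0.9 kg; all three look alike: loose steel housing 80 x 80 x 35 mm in a rack nest, 3 mm above it a drive plate 100 mm across, 10 mm thick, turning about the upright axis, on it a central hub 28 mm across, 36 mm high. Point on the axis, 72 mm above the underside, 24 mm above the plate's top, 12 mm below the hub's top (84 mm): grip the hub here. z up, x, y along the housing's sides.
- pin_b: Drive pin on unit b's plate: upright, 10 mm in diameter, 30 mm high, 42 mm from the spindle axis. Origin: centre of its foot, on the plate's top face; its x points away from the axis. Push it sideways along its circle with closed fingers to turn the plate.
- plate_b (a joint): Turn of unit b's plate, rad, counter-clockwise from above, no stops; starts within 0.3 of 0. A free plate needs under 0.3 N at the pin and coasts on. A binding one needs about 1.4 N plus 2.8 N per 10 mm/s of pin speed and stops dead when let go; pushed fast it takes too much force.
- hub_c (a point): Unit c, 0.9 kg; all three look alike: loose steel housing 80 x 80 x 35 mm in a rack nest, 3 mm above it a drive plate 100 mm across, 10 mm thick, turning about the upright axis, on it a central hub 28 mm across, 36 mm high. Point on the axis, 72 mm above the underside, 24 mm above the plate's top, 12 mm below the hub's top (84 mm): grip the hub here. z up, x, y along the housing's sides.
- pin_c: Drive pin on unit c's plate: upright, 10 mm in diameter, 30 mm high, 42 mm from the spindle axis. Origin: centre of its foot, on the plate's top face; its x points away from the axis. Push it sideways along its circle with closed fingers to turn the plate.
- plate_c (a joint): Turn of unit c's plate, rad, counter-clockwise from above, no stops; starts within 0.3 of 0. A free plate needs under 0.3 N at the pin and coasts on. A binding one needs about 1.4 N plus 2.8 N per 10 mm/s of pin speed and stops dead when let go; pushed fast it takes too much force.
- rack: Fixed green steel rack, 120 x 364 mm, 33 mm high, with three square nests in a row along its y, 120 mm apart, the middle one at its centre. Nest floors are 15 mm above the bench, inner width 83 mm (1.5 mm play each side of a housing), walls 18 mm high. Origin: centre of the underside.
- tray: Fixed open wooden repair tray, empty, 200 mm (its x) x 180 mm (its y), 40 mm high, walls and floor 8 mm thick. Origin: centre of the underside. The hub point of a unit standing in it is 80 mm above the origin.
- spanner: Bystander, to be left alone: steel spanner 160 mm long, lying flat. Origin under its middle.
- brush: Bystander, to be left alone: brush 170 mm long, lying flat. Origin under its middle.
- lens: Bystander, to be left alone: green glass lens, 60 mm across, 14 mm high. Origin under its middle.
- collar: Bystander, to be left alone: small steel collar, 44 mm across, 14 mm high. Origin under its middle.
- compound_jar: Bystander, to be left alone: closed jar, 64 mm across, 75 mm high. Origin under its middle.
- water_cup: Bystander, to be left alone: grey plastic cup, 76 mm across, 80 mm high. Origin under its middle.
- lap: Bystander, to be left alone: dark steel lap disc with a knob, 80 mm across, 30 mm high. Origin under its middle.
There are look-alikes about, which are no part of the job. Leave any orange or pink look-alike of the part that bears hub_b alone.

How it is judged:
By the outcome, as a careful person would: the job done as asked, in the order asked, and still so for the second after the job is handed in, with the robot touching nothing.
It also fails if it takes over 72 s, if anything falls off the work surface, if the arm or the gripper's body presses on something with over 40 N, if the wrist force passes 120 N, or if a joint passes its speed limit or range.

## Working session

There is one attempt and no reset: what is moved stays moved. The work goes in short steps, Python scripts to look and compute and a tool call to move; the robot and the scene stay as the last step left them, time stands still between calls to the robot, and variables do not carry over. Pictures are saved under pics/ and viewed, and the job is handed in when it is done.

Besides the shell and the picture viewer there is one more tool, called as name(argument=value, ...) on one line, values as JSON. servo_tool: Moves the arm, as the interface text tells. Its arguments: {"type":"object","properties":{"rows":{"type":"string"},"squeeze":{"type":"number"}},"required":["rows"]}

```bash
ls; mkdir -p pics; cat > h.py <<'E'
import numpy as np, cv2
from rig import env
def grab(n,save=None):
    f=env.grab_frame(n)
    if save: cv2.imwrite('pics/'+save,cv2.cvtColor(f['pixels'],cv2.COLOR_RGB2BGR))
    return f
def ray(f,u,v):
    K=np.array(f['camera_matrix']);k1=f['k1']
    x=(u-K[0,2])/K[0,0];y=(v-K[1,2])/K[1,1]
    a,b=x,y
    for _ in range(30):
        s=1+k1*(a*a+b*b);a,b=x/s,y/s
    R,_=cv2.Rodrigues(np.array(f['rvec'],float));t=np.array(f['tvec'],float).ravel()
    return -R.T@t, R.T@np.array([a,b,1.])
def onz(f,u,v,z):
    c,d=ray(f,u,v);return c+d*(z-c[2])/d[2]
def proj(f,p):
    K=np.array(f['camera_matrix']);R,_=cv2.Rodrigues(np.array(f['rvec'],float))
    q=R@np.array(p,float)+np.array(f['tvec'],float).ravel();x,y=q[0]/q[2],q[1]/q[2]
    s=1+f['k1']*(x*x+y*y);return np.array([K[0,0]*x*s+K[0,2],K[1,1]*y*s+K[1,2]])
E
python3 - <<'E'
from h import *
for n in('side','top','wrist'):
    f=grab(n,n+'0.png'); print(n,ray(f,280,210),f['k1'],f['camera_matrix'][0])
s=env.sense();print(s)
E
```

```text
pics
side (array([191.91133623, 944.76113784, 775.79754118]), array([ 0.27394433, -0.77721339, -0.56663513])) -0.004387853333756605 [448.90646273   0.         278.21538124]
top (array([ 234.27654949,    5.25461067, 1566.56923567]), array([ 0.17429023,  0.00656328, -0.98474036])) -0.11248051978819898 [420.0371354   0.        278.5431755]
wrist (array([ 301.21645781, -581.07131568,  372.96163721]), array([-0.29891516, -0.10776293, -0.94819678])) -0.032864081724587706 [325.42743005   0.         279.58814694]
{'time': 0.15, 'q': array([ 1.1229911 ,  0.39903935,  0.04504449,  1.53754961, -0.01868082,
        1.20688544, -0.05070103]), 'joint_vel': array([-1.42763654e-03, -2.34831944e-03, -9.43362906e-05, -3.27432032e-03,
       -2.50255006e-03, -1.18406529e-03, -1.27654037e-03]), 'joint_efforts': array([ 2.94899473e-03, -4.75561202e+01,  1.36707656e+00, -2.54513758e+01,
        1.16144723e-02,  6.40975442e-03,  7.97601814e-06]), 'position': array([ 222.01769795, -610.41974894,  230.50929447]), 'tcp_rot': array([ 3.14147006e+00,  1.45564501e-03, -1.22187732e+00]), 'wrist_force': array([ 0.15189743, -0.75209063,  0.43624875]), 'ft_torque': array([ 0.02314499,  0.01840799, -0.0246254 ]), 'finger_gap': 85.39071273451079}
```

View pics/top0.png

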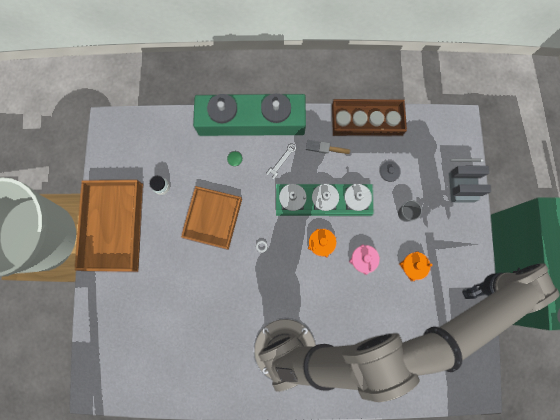

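View pics/side0.png

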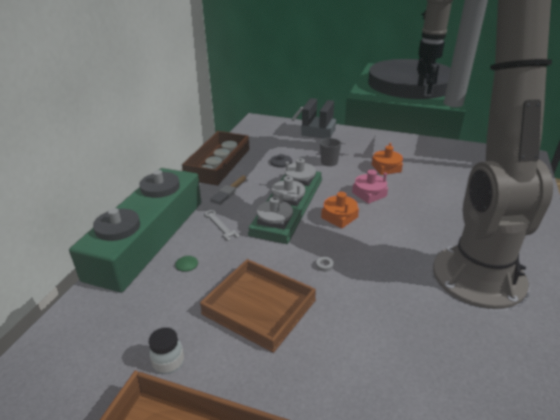

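View pics/wrist0.png

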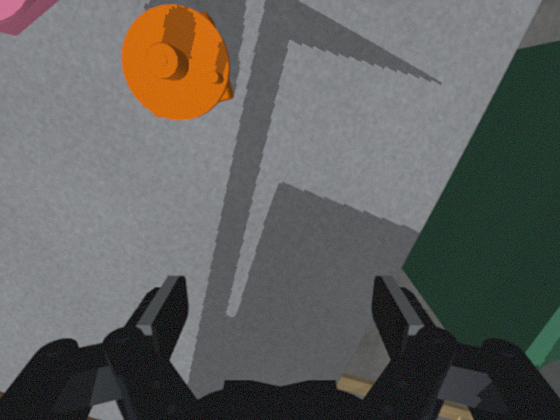

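Top view: the green rack with three grey units is at about (292,197), (325,197), (358,197). The small wooden tray is at (212,217). Look-alikes are the orange and pink units at (322,242), (366,260) and (416,266), the green bench fixture with two discs at (250,113), the crate of four discs at (368,118), and the larger wooden tray at (110,225). I'll check the choice in a close crop.

```bash
python3 - <<'E'
from h import *
a=cv2.imread('pics/top0.png'); b=cv2.imread('pics/side0.png')
c=cv2.resize(a[175:225,265:385],None,fx=6.6,fy=6.6,interpolation=cv2.INTER_CUBIC)
d=cv2.resize(b[150:250,235:345],None,fx=5,fy=5,interpolation=cv2.INTER_CUBIC)
cv2.imwrite('pics/ctop.png',c);cv2.imwrite('pics/cside.png',d)
cv2.imwrite('pics/ctray.png',cv2.resize(a[175:260,170:255],None,fx=6,fy=6,interpolation=cv2.INTER_CUBIC))
E
```

```text
(no output)
```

View pics/ctop.png

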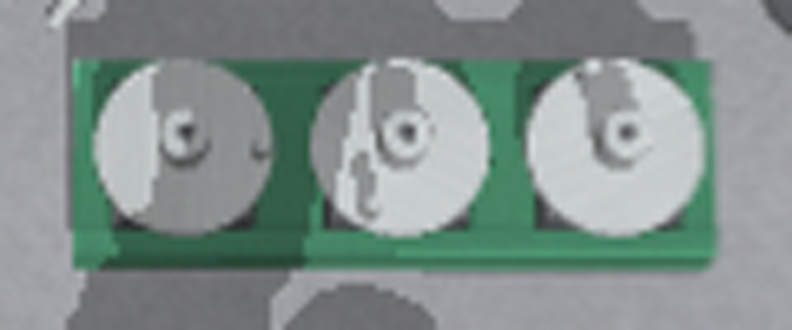

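View pics/cside.png

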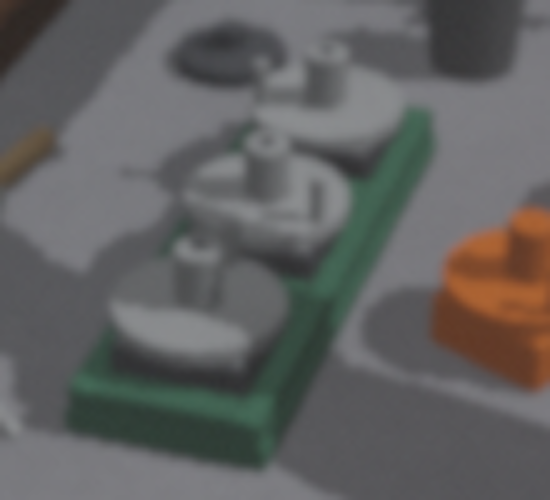

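View pics/ctray.png

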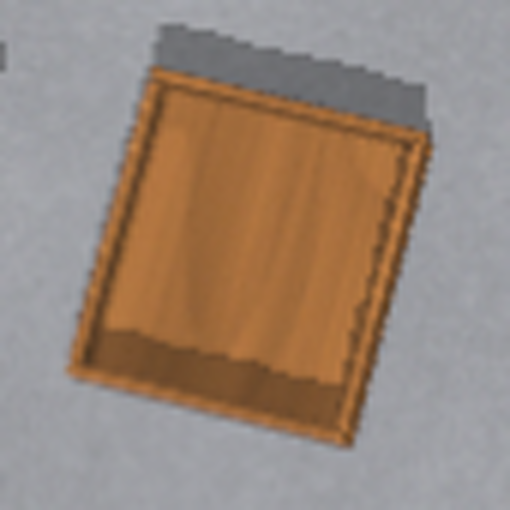

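```bash
python3 - <<'E'
from h import *
f=grab('top')
im=f['pixels']; hsv=cv2.cvtColor(im,cv2.COLOR_RGB2HSV)
def w(u,v,z): return np.round(onz(f,265+u/6.6-.5+.5/6.6,175+v/6.6-.5+.5/6.6,z)[:2],1)
print('hubtop',[w(*p,99) for p in((186,134),(407,133),(626,133))])
print('plate',[w(*p,63) for p in((183,147),(400,147),(615,147))])
print('pintops',[w(*p,93) for p in((260,147),(371,208),(590,68))])
m=((hsv[...,0]>60)&(hsv[...,0]<90)&(hsv[...,1]>90)).astype(np.uint8);m2=np.zeros_like(m);m2[178:222,268:382]=m[178:222,268:382]
pts=cv2.findNonZero(m2);r=cv2.minAreaRect(pts);bp=cv2.boxPoints(r)
print(r);print([np.round(onz(f,*p,33)[:2],1) for p in bp])
m=((hsv[...,0]>5)&(hsv[...,0]<25)&(hsv[...,1]>100)).astype(np.uint8);m2=np.zeros_like(m);m2[178:258,172:252]=m[178:258,172:252]
r=cv2.minAreaRect(cv2.findNonZero(m2));bp=cv2.boxPoints(r);print(r)
q=[onz(f,*p,40)[:2] for p in bp];print(np.round(q,1),np.mean(q,0),[np.linalg.norm(q[i]-q[i-1]) for i in range(4)])
E
```

```text
hubtop [array([548.7, -30.6]), array([ 549. , -150.3]), array([ 548.7, -269.5])]
plate [array([549.1, -29.8]), array([ 548.8, -150.1]), array([ 548.5, -269.8])]
pintops [array([542.7, -70.9]), array([ 508.8, -130.5]), array([ 586.4, -252.2])]
((324.0, 199.5), (31.0, 96.0), 90.0)
[array([604.8,  30.3]), array([ 604. , -331.1]), array([ 485.8, -326. ]), array([487. ,  30.3])]
((211.26473999023438, 216.94117736816406), (49.47726821899414, 53.600372314453125), 14.03624439239502)
[[404.7 380.8]
 [601.  339.4]
 [554.2 157.6]
 [360.9 202.3]] [480.18750302 270.01295624] [np.float64(183.8300825225259), np.float64(200.58119027552934), np.float64(187.8023041392786), np.float64(198.35312864552034)]
```

```bash
cat >> h.py <<'E'
def plan(target,yaw=None,n=None,vmax=55,grip=1):
    s=env.sense();p=np.array(s['position']);r=s['tcp_rot'];psi=r[2]
    from scipy.spatial.transform import Rotation as Ro
    R=Ro.from_euler('xyz',r).as_matrix()
    d=R.T@(np.array(target,float)-p); tw=0 if yaw is None else -np.degrees((yaw-psi+np.pi)%(2*np.pi)-np.pi)
    print('t',round(s['time'],2),'pos',np.round(p,1),'yaw',round(np.degrees(psi),1),'F',np.round(s['wrist_force'],2),'gap',round(s['finger_gap'],1),'q',np.round(s['q'],2))
    print('tool delta total (no twist)',np.round(d,1),'twist',round(tw,1))
    n=n or int(max(np.ceil(np.linalg.norm(d)/vmax),np.ceil(abs(tw)/10)))
    # rows: each rotates by tw/n after shift, world-linear path
    w=R@d/n;rows=[]
    for i in range(n):
        a=psi-np.radians(tw)*i/n
        x=np.array([np.cos(a),np.sin(a),0]);y=np.array([np.sin(a),-np.cos(a),0])
        rows.append((grip,round(w@x,1),round(w@y,1),round(-w[2],1),round(tw/n,1)))
    print(n,'rows:','; '.join(' '.join(map(str,q)) for q in rows))
E
python3 -c "
from h import *
plan([600,-278,150],np.radians(-64))"
```

```text
t 0.2 pos [ 222.1 -610.5  230.7] yaw -70.0 F [ 0.56 -0.2   0.23] gap 85.5 q [ 1.12  0.4   0.05  1.54 -0.02  1.21 -0.05]
tool delta total (no twist) [-183.2 -468.8   80.9] twist -6.0
10 rows: 1 -18.3 -46.9 8.1 -0.6; 1 -17.8 -47.1 8.1 -0.6; 1 -17.3 -47.3 8.1 -0.6; 1 -16.8 -47.4 8.1 -0.6; 1 -16.3 -47.6 8.1 -0.6; 1 -15.8 -47.8 8.1 -0.6; 1 -15.3 -47.9 8.1 -0.6; 1 -14.8 -48.1 8.1 -0.6; 1 -14.3 -48.3 8.1 -0.6; 1 -13.8 -48.4 8.1 -0.6
```

servo_tool(rows="1 -10 -25 0 0; 1 -18 -47 5 0; 1 -18 -48 5 0; 1 -18 -48 5 -1; 1 -18 -48 5 -1; 1 -18 -48 5 -1; 1 -18 -48 5 -1; 1 -15 -45 5 -1")

```text
time: 1.2
position: [507.7, -355.8, 196.1]
tcp_rot: [-3.142, 0.0, -1.134]
wrist_force: [0.4, -0.2, -0.7]
finger_gap: -0.1
```

```bash
python3 -c "
from h import *
plan([600,-278,150],np.radians(-64))"
```

```text
t 1.2 pos [ 507.7 -355.8  196.1] yaw -64.9 F [ 0.43 -0.16 -0.7 ] gap -0.1 q [ 0.64  0.37 -0.12  1.65  0.05  1.12 -0.63]
tool delta total (no twist) [ -31.3 -116.6   46.1] twist -0.9
3 rows: 1 -10.5 -38.9 15.4 -0.3; 1 -10.2 -38.9 15.4 -0.3; 1 -10.0 -39.0 15.4 -0.3
```

servo_tool(rows="1 -10 -39 12 -1; 1 -10 -38 12 0; 1 -10 -39 12 0; 1 0 0 0 0; 1 0 0 0 0")

```text
time: 1.82
position: [597.4, -280.9, 160.1]
tcp_rot: [3.14, -0.0, -1.118]
wrist_force: [-0.9, -0.5, -0.2]
finger_gap: 0.3
```

```bash
python3 -c "
from h import *
grab('wrist','w1.png');f=grab('top','t1.png')
plan([600,-278,150],np.radians(-64))
a=cv2.imread('pics/t1.png');cv2.imwrite('pics/t1c.png',cv2.resize(a[165:235,260:390],None,fx=6,fy=6,interpolation=cv2.INTER_CUBIC))"
```

```text
t 1.93 pos [ 597.  -282.   160.6] yaw -64.2 F [ 0.54 -0.22  0.84] gap -0.1 q [ 0.49  0.47 -0.15  1.58  0.08  1.09 -0.81]
tool delta total (no twist) [-2.3 -4.4 10.6] twist -0.2
1 rows: 1 -2.3 -4.4 10.6 -0.2
```

View pics/w1.png

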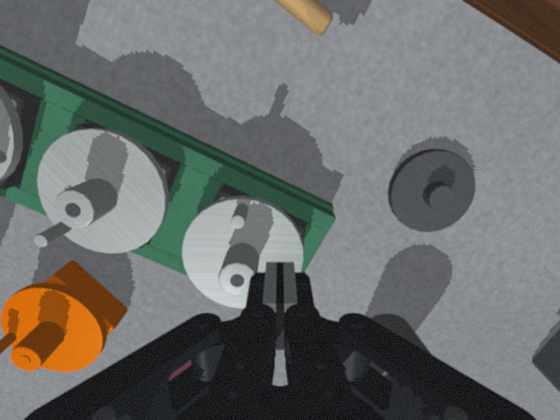

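View pics/t1c.png

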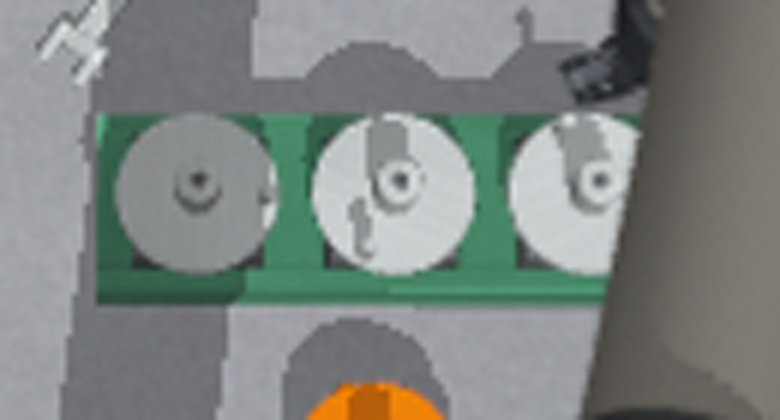

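```bash
python3 -c "
from h import *
f=grab('wrist')
for n,u,v,z in (('hubR',237,280,99),('pinR',240,211,93),('pinRfoot',237,224,63),('hubM',73,210,99),('pinM',41,241,93)): print(n,np.round(onz(f,u,v,z),1))
print(proj(f,env.sense()['position']))
a=cv2.imread('pics/w1.png');cv2.imwrite('pics/w1c.png',cv2.resize(a[150:330,0:330],None,fx=2.4,fy=2.4,interpolation=cv2.INTER_CUBIC))
"
```

```text
hubR [ 550.4 -270.1   99. ]
pinR [ 597.  -251.4   93. ]
pinRfoot [ 575.2 -254.6   63. ]
hubM [ 550.9 -149.8   99. ]
pinM [ 513.7 -131.5   93. ]
[280.80719387 279.8103093 ]
```

View pics/w1c.png

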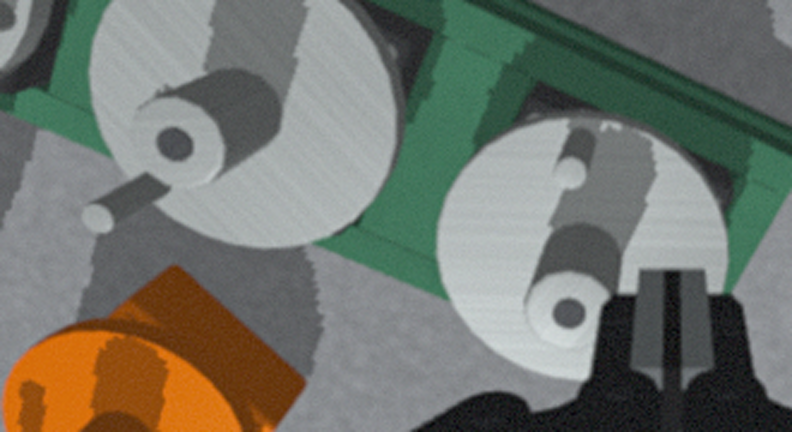

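```bash
python3 -c "
from h import *
f=grab('wrist')
p=onz(f,237.3,221.5,93);print(p, p-onz(f,237,280,99))
plan([598,-284,150],np.radians(-64))
"
```

```text
[ 589.21350294 -252.73348147   93.        ] [38.81495941 17.3421993  -6.        ]
t 2.02 pos [ 597.2 -281.8  160.8] yaw -64.2 F [ 0.02 -1.09  0.44] gap 0.3 q [ 0.49  0.47 -0.15  1.58  0.08  1.09 -0.81]
tool delta total (no twist) [ 2.3  0.3 10.8] twist -0.2
1 rows: 1 2.4 0.3 10.8 -0.2
```

servo_tool(rows="1 0 -4 25 0; 1 0 0 30 0; 1 0 0 25 0; 1 0 0 6 0; 1 0 0 0 0")

```text
time: 2.65
position: [601.6, -278.9, 74.8]
tcp_rot: [-3.141, -0.001, -1.118]
wrist_force: [0.2, -0.3, -0.1]
finger_gap: 0.2
```

```bash
cat >> h.py <<'E'
def rel(C,nm='wrist'):
    s=env.sense();p=np.array(s['position'])-np.array([C[0],C[1],0]);ps=s['tcp_rot'][2]
    x=np.array([np.cos(ps),np.sin(ps)]);y=np.array([np.sin(ps),-np.cos(ps)])
    F=np.array(s['wrist_force'])
    print('t %.2f rel tool-x %.1f tool-y %.1f z %.1f yaw %.1f Fx %.2f Fy %.2f Fz %.2f'%(s['time'],p[:2]@x,p[:2]@y,p[2],np.degrees(ps),F[:2]@x,F[:2]@y,F[2]),np.round(s['q'],2))
E
python3 -c "
from h import *
rel((549.8,-270));grab('wrist','w2.png')"
```

```text
t 2.65 rel tool-x 30.7 tool-y -42.7 z 74.8 yaw -64.1 Fx 0.38 Fy 0.01 Fz -0.08 [ 0.48  0.57 -0.15  1.65  0.1   0.94 -0.83]
```

View pics/w2.png

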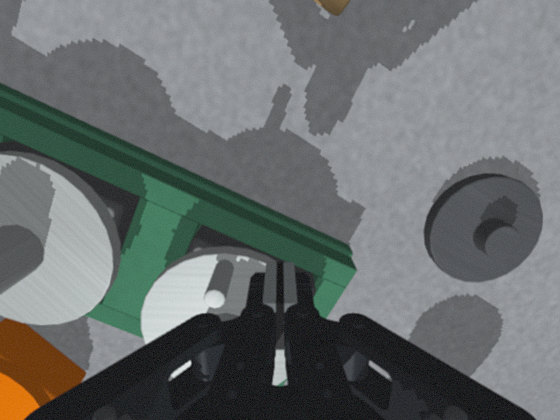

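servo_tool(rows="1 -2.5 0 0 0; 1 -2.5 0 0 0; 1 -2 0 0 0; 1 -1.5 0 0 0; 1 -1.5 0 0 0; 1 -1.5 0 0 0; 1 -1.5 0 0 0; 1 -1.5 0 0 0")

```text
time: 3.7
position: [595.3, -265.2, 74.3]
tcp_rot: [-3.142, -0.0, -1.117]
wrist_force: [0.9, -0.3, 0.3]
finger_gap: 0.2
```

```bash
python3 -c "
from h import *
rel((549.8,-270));grab('wrist','w3.png');rel((549.8,-270))"
```

```text
t 3.70 rel tool-x 15.6 tool-y -43.0 z 74.3 yaw -64.0 Fx 0.66 Fy -0.63 Fz 0.25 [ 0.46  0.55 -0.15  1.68  0.1   0.92 -0.84]
t 3.75 rel tool-x 15.4 tool-y -43.0 z 74.3 yaw -64.0 Fx -0.54 Fy -0.18 Fz -0.02 [ 0.46  0.55 -0.15  1.68  0.1   0.92 -0.84]
```

View pics/w3.png

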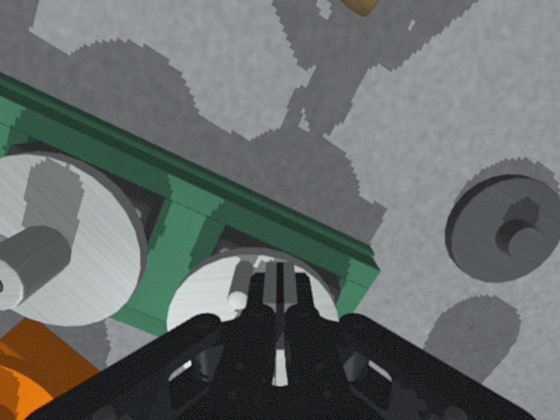

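servo_tool(rows="1 -1.9 -0.4 0 -1.5; 1 -1.9 -0.5 0 -2.5; 1 -1.9 -0.6 0 -2.5; 1 -1.9 -0.6 0 -2.5; 1 -1.9 -0.6 0 -2.5; 1 -1.9 -0.6 0 -2.5; 1 -1.9 -0.6 0 -2.5; 1 -1.9 -0.6 0 -2.5")

```text
time: 4.75
position: [590.6, -250.1, 74.3]
tcp_rot: [3.142, -0.0, -0.783]
wrist_force: [0.4, 0.1, -0.7]
finger_gap: 0.0
```

```bash
python3 -c "
from h import *
rel((549.8,-270));grab('wrist','w4.png');rel((549.8,-270))"
```

```text
t 4.75 rel tool-x 14.9 tool-y -42.9 z 74.3 yaw -44.8 Fx 0.21 Fy -0.30 Fz -0.72 [ 0.5   0.54 -0.23  1.7   0.15  0.92 -0.57]
t 4.80 rel tool-x 14.6 tool-y -42.9 z 74.3 yaw -44.8 Fx -0.11 Fy -0.79 Fz -0.37 [ 0.51  0.54 -0.23  1.7   0.15  0.92 -0.57]
```

View pics/w4.png

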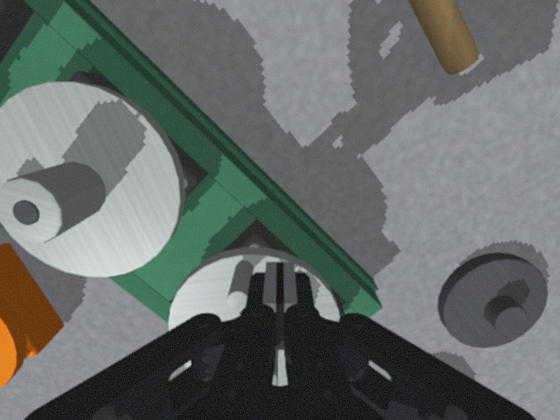

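servo_tool(rows="1 -2.6 -0.9 0 -3.5; 1 -2.6 -0.9 0 -3.5; 1 -2.6 -0.9 0 -3.5; 1 -2.6 -0.9 0 -3.5; 1 -2.6 -0.9 0 -3.5; 1 -2.6 -0.9 0 -3.5; 1 -2.6 -0.9 0 -3.5; 1 -2.6 -0.9 0 -3.5")

```text
time: 5.8
position: [577.0, -233.1, 74.4]
tcp_rot: [3.141, -0.0, -0.294]
wrist_force: [-0.0, 0.3, -0.3]
finger_gap: 0.3
```

```bash
python3 -c "
from h import *
rel((549.8,-270))"
```

```text
t 5.80 rel tool-x 15.4 tool-y -43.3 z 74.4 yaw -16.9 Fx -0.12 Fy -0.26 Fz -0.28 [ 0.58  0.52 -0.35  1.75  0.22  0.91 -0.16]
```

servo_tool(rows="1 -2.6 -0.9 0 -3.5; 1 -2.6 -0.9 0 -3.5; 1 -2.6 -0.9 0 -3.5; 1 -2.6 -0.9 0 -3.5; 1 -2.6 -0.9 0 -3.5; 1 -2.6 -0.9 0 -3.5; 1 -2.6 -0.9 0 -3.5; 1 -2.6 -0.9 0 -3.5")

```text
time: 6.8
position: [557.1, -224.3, 74.3]
tcp_rot: [3.141, -0.0, 0.194]
wrist_force: [-0.4, -0.9, 0.3]
finger_gap: -0.1
```

```bash
python3 -c "
from h import *
rel((549.8,-270));grab('wrist','w5.png');rel((549.8,-270))"
```

```text
t 6.80 rel tool-x 16.0 tool-y -43.4 z 74.3 yaw 11.1 Fx -0.60 Fy 0.77 Fz 0.29 [ 0.67  0.5  -0.47  1.8   0.28  0.9   0.27]
t 6.85 rel tool-x 15.6 tool-y -43.5 z 74.3 yaw 11.2 Fx -0.37 Fy -0.64 Fz -0.03 [ 0.67  0.5  -0.47  1.8   0.28  0.9   0.27]
```

View pics/w5.png

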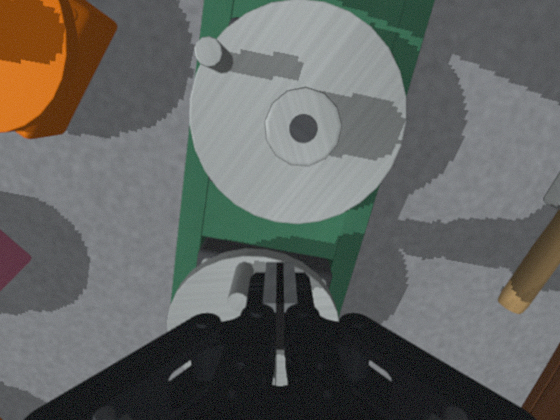

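servo_tool(rows="1 -2.8 -0.9 0 -3.5; 1 -2.7 -0.9 0 -3.5; 1 -2.6 -0.9 0 -3.5; 1 -2.6 -0.9 0 -3.5; 1 -2.6 -0.9 0 -3.5; 1 -2.6 -0.9 0 -3.5; 1 -2.6 -0.9 0 -3.5; 1 -2.6 -0.9 0 -3.5")

```text
time: 7.85
position: [535.2, -226.0, 74.4]
tcp_rot: [3.141, 0.0, 0.682]
wrist_force: [-0.1, 0.0, 0.4]
finger_gap: 0.1
```

```bash
python3 -c "
from h import *
rel((549.8,-270));grab('wrist','w6.png');rel((549.8,-270))"
```

```text
t 7.85 rel tool-x 16.3 tool-y -43.4 z 74.4 yaw 39.1 Fx -0.08 Fy -0.07 Fz 0.38 [ 0.78  0.5  -0.58  1.84  0.34  0.9   0.72]
t 7.90 rel tool-x 15.8 tool-y -43.5 z 74.3 yaw 39.1 Fx -0.44 Fy -0.29 Fz -0.98 [ 0.78  0.5  -0.58  1.85  0.34  0.9   0.72]
```

View pics/w6.png

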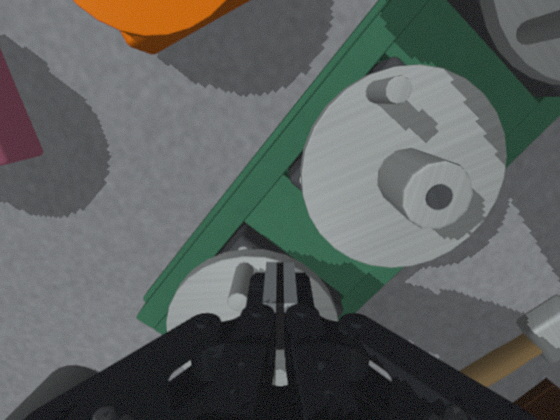

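servo_tool(rows="1 5 0 0 0; 1 0 0 20 0; 1 0 0 0 0")

```text
time: 8.28
position: [549.8, -223.3, 62.6]
tcp_rot: [3.125, -0.012, 0.682]
wrist_force: [-0.6, 1.1, 37.6]
finger_gap: 0.1
```

I got the sign wrong: tool +z points down, so the fingertips pressed on the plate at about 38 N. I'm going up at once.

servo_tool(rows="1 0 0 -30 0; 1 0 0 -35 0; 1 0 0 0 0")

```text
time: 8.65
position: [541.2, -223.0, 121.2]
tcp_rot: [3.137, -0.002, 0.68]
wrist_force: [0.2, 0.2, 0.1]
finger_gap: -0.1
```

```bash
python3 -c "
from h import *
grab('wrist','w7.png');f=grab('top','t7.png')
a=cv2.imread('pics/t7.png');cv2.imwrite('pics/t7c.png',cv2.resize(a[165:235,260:390],None,fx=6,fy=6,interpolation=cv2.INTER_CUBIC))
plan([499.7,-157,122],np.radians(63.4))"
```

```text
t 8.75 pos [ 538.7 -222.5  118.3] yaw 39.0 F [ 0.95 -0.5   0.26] gap -0.2 q [ 0.79  0.44 -0.6   1.81  0.3   0.98  0.74]
tool delta total (no twist) [ 10.9 -75.5  -3.6] twist -24.4
3 rows: 1 3.7 -25.2 -1.2 -8.1; 1 7.2 -24.4 -1.2 -8.1; 1 10.6 -23.1 -1.2 -8.1
```

View pics/w7.png

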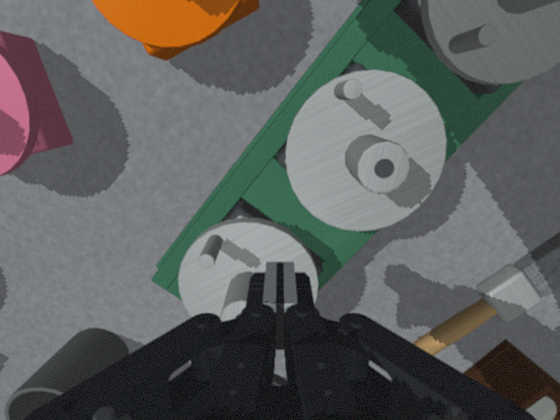

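View pics/t7c.png

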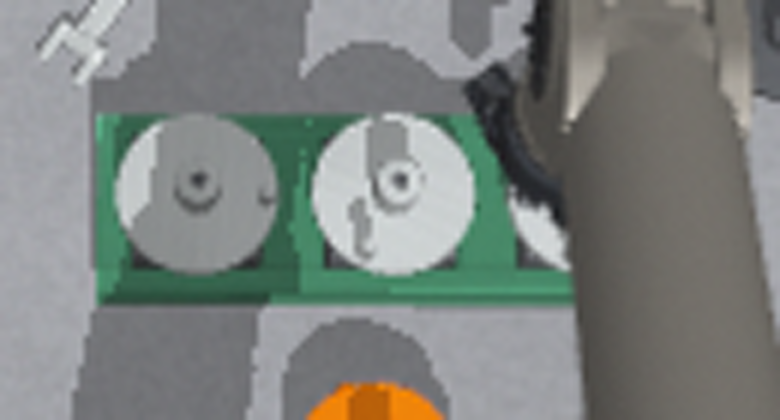

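```bash
python3 -c "
from h import *
f=env.grab_frame('wrist')
for n,u,v,z in (('hubM',384,168,99),('pinM',349,88,93),('pinL',488,33,93),('pinR',213,240,93)): print(n,np.round(onz(f,u,v,z),1))"
```

```text
hubM [ 548.  -148.3   99. ]
pinM [ 509.3 -130.7   93. ]
pinL [543.3 -70.9  93. ]
pinR [ 504.4 -237.8   93. ]
```

servo_tool(rows="1 3.5 -25 0 -8; 1 7 -24.5 0 -8; 1 10.5 -23 0 -8; 1 0 0 0 0; 1 0 0 0 0")

```text
time: 9.43
position: [500.0, -158.3, 118.6]
tcp_rot: [-3.141, 0.0, 1.097]
wrist_force: [0.5, -0.4, 0.8]
finger_gap: -0.2
```

```bash
python3 -c "
from h import *
rel((550.2,-150));f=grab('wrist','w8.png')"
```

```text
t 9.43 rel tool-x -30.3 tool-y -40.8 z 118.6 yaw 62.9 Fx -0.17 Fy 0.65 Fz 0.77 [ 0.83  0.37 -0.73  1.94  0.3   0.94  1.05]
```

View pics/w8.png

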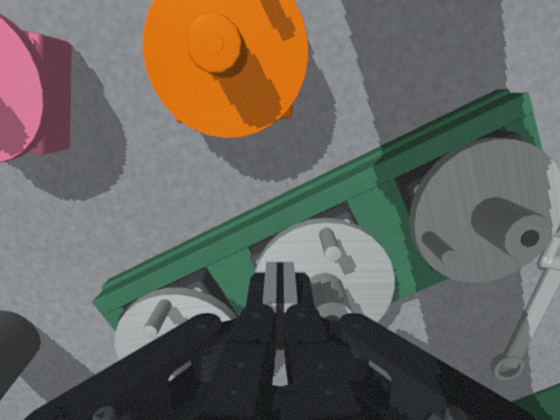

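servo_tool(rows="1 0 -1 20 0; 1 0 0 20 0; 1 0 0 4 0; 1 2.5 0 0 0; 1 2.5 0 0 0; 1 2.5 0 0 0; 1 2 0 0 0; 1 1.5 0 0 0")

```text
time: 10.48
position: [504.4, -147.1, 75.5]
tcp_rot: [3.141, 0.0, 1.099]
wrist_force: [-0.2, -0.2, 0.4]
finger_gap: 0.3
```

```bash
python3 -c "
from h import *
rel((549.5,-149.5))"
```

```text
t 10.47 rel tool-x -18.4 tool-y -41.3 z 75.5 yaw 63.0 Fx -0.25 Fy -0.04 Fz 0.42 [ 0.78  0.43 -0.7   1.97  0.37  0.86  0.98]
```

servo_tool(rows="1 1.5 0 0 0; 1 1.5 0 0 0; 1 1.5 0 0 0; 1 1.5 0 0 0")

```text
time: 10.98
position: [506.9, -141.8, 75.3]
tcp_rot: [3.142, 0.0, 1.099]
wrist_force: [0.5, 0.2, 1.0]
finger_gap: -0.1
```

```bash
python3 -c "
from h import *
rel((549.5,-149.5));f=grab('wrist','w9.png')"
```

```text
t 10.97 rel tool-x -12.5 tool-y -41.4 z 75.3 yaw 63.0 Fx 0.41 Fy 0.36 Fz 1.00 [ 0.77  0.43 -0.71  1.97  0.37  0.87  0.96]
```

View pics/w9.png

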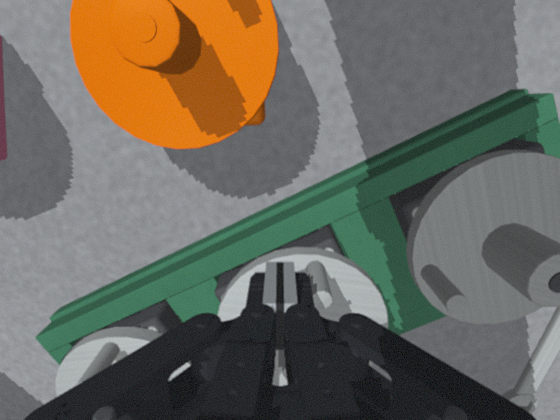

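servo_tool(rows="1 1.9 -0.4 0 1.5; 1 1.9 -0.5 0 2.5; 1 1.9 -0.6 0 2.5; 1 1.9 -0.6 0 2.5; 1 1.9 -0.6 0 2.5; 1 1.9 -0.6 0 2.5; 1 1.9 -0.6 0 2.5; 1 1.9 -0.6 0 2.5")

```text
time: 12.02
position: [511.9, -126.7, 75.3]
tcp_rot: [3.141, 0.0, 0.765]
wrist_force: [-0.7, -0.3, 0.3]
finger_gap: -0.3
```

```bash
python3 -c "
from h import *
rel((549.5,-149.5));f=grab('wrist','w10.png')"
```

```text
t 12.03 rel tool-x -11.3 tool-y -42.4 z 75.3 yaw 43.9 Fx -0.70 Fy -0.26 Fz 0.30 [ 0.68  0.42 -0.63  1.97  0.33  0.85  0.64]
```

View pics/w10.png

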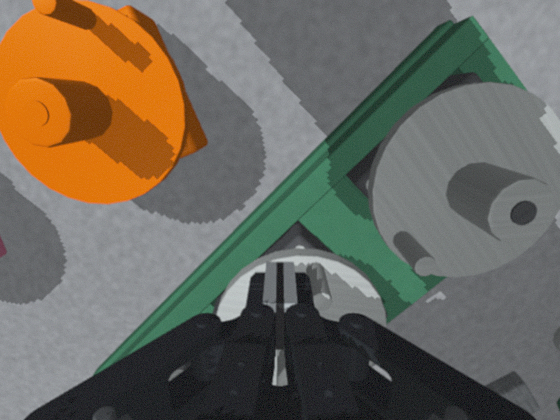

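servo_tool(rows="1 2.6 -0.7 0 3.5; 1 2.6 -0.7 0 3.5; 1 2.6 -0.7 0 3.5; 1 2.6 -0.7 0 3.5; 1 2.6 -0.7 0 3.5; 1 2.6 -0.7 0 3.5; 1 2.6 -0.7 0 3.5; 1 2.6 -0.7 0 3.5")

```text
time: 13.08
position: [526.5, -111.2, 75.3]
tcp_rot: [3.142, 0.0, 0.277]
wrist_force: [0.3, -0.3, 0.1]
finger_gap: 0.2
```

```bash
python3 -c "
from h import *
rel((549.5,-149.5));f=grab('wrist','w11.png')"
```

```text
t 13.07 rel tool-x -11.6 tool-y -43.1 z 75.3 yaw 15.9 Fx 0.24 Fy 0.38 Fz 0.12 [ 0.56  0.42 -0.53  1.95  0.27  0.85  0.16]
```

View pics/w11.png

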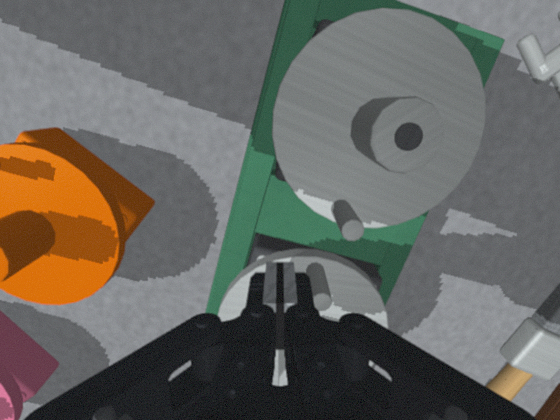

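servo_tool(rows="1 2.6 -0.7 0 3.5; 1 2.6 -0.7 0 3.5; 1 2.6 -0.7 0 3.5; 1 2.6 -0.7 0 3.5; 1 2.6 -0.7 0 3.5; 1 2.6 -0.7 0 3.5; 1 2.6 -0.7 0 3.5; 1 2.6 -0.7 0 3.5")

```text
time: 14.12
position: [546.7, -104.4, 75.3]
tcp_rot: [3.142, 0.0, -0.211]
wrist_force: [0.4, 0.6, 0.1]
finger_gap: -0.0
```

servo_tool(rows="1 2.6 -0.7 0 3.5; 1 2.6 -0.7 0 3.5; 1 2.6 -0.7 0 3.5; 1 2.6 -0.7 0 3.5; 1 2.6 -0.7 0 3.5; 1 2.6 -0.7 0 3.5; 1 2.6 -0.7 0 3.5; 1 2.6 -0.7 0 3.5")

```text
time: 15.12
position: [567.8, -107.8, 75.2]
tcp_rot: [3.142, 0.0, -0.699]
wrist_force: [0.0, -0.4, -0.3]
finger_gap: -0.0
```

```bash
python3 -c "
from h import *
rel((549.5,-149.5));f=grab('wrist','w12.png')"
```

```text
t 15.12 rel tool-x -12.9 tool-y -43.7 z 75.2 yaw -40.1 Fx 0.25 Fy 0.29 Fz -0.30 [ 0.35  0.45 -0.3   1.86  0.17  0.86 -0.73]
```

View pics/w12.png

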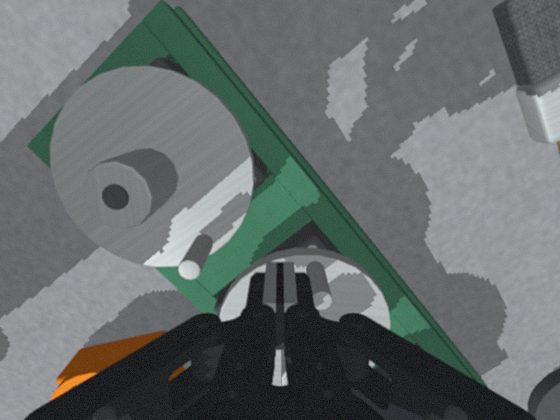

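Unit M turned about 103° with no drag, so it is free. I'll back off and go up.

servo_tool(rows="1 -4 0 0 0; 1 0 0 -22 0; 1 0 0 -22 0; 1 0 0 0 0")

```text
time: 15.68
position: [565.8, -105.2, 120.8]
tcp_rot: [-3.14, -0.003, -0.697]
wrist_force: [-0.3, -0.7, 0.4]
finger_gap: -0.3
```

```bash
python3 -c "
from h import *
f=grab('wrist','w13.png')
plan([512.8,-66.8,118],np.radians(-9))"
```

```text
t 15.72 pos [ 564.8 -105.2  119.6] yaw -40.0 F [-0.67  0.67 -0.17] gap -0.3 q [ 0.36  0.39 -0.32  1.83  0.15  0.94 -0.72]
tool delta total (no twist) [-64.5   4.    1.5] twist -31.0
4 rows: 1 -16.1 1.0 0.4 -7.7; 1 -16.1 -1.2 0.4 -7.7; 1 -15.8 -3.3 0.4 -7.7; 1 -15.2 -5.4 0.4 -7.7
```

View pics/w13.png

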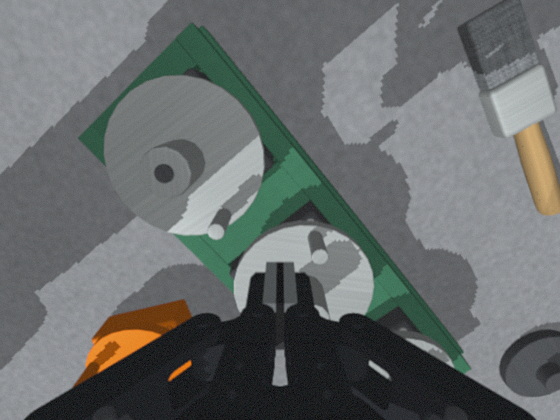

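```bash
python3 -c "
from h import *
f=env.grab_frame('wrist')
h=onz(f,165,173,99);p=onz(f,216,230,93);print(h,p,p-h,np.degrees(np.arctan2(*(p-h)[1::-1])))
p=onz(f,319,256,93);print('pinM',p,np.degrees(np.arctan2(p[1]+149.5,p[0]-549.5)))"
```

```text
[551.91302763 -29.19589443  99.        ] [547.80440879 -69.82300463  93.        ] [ -4.10861884 -40.6271102   -6.        ] -95.77468800445689
pinM [ 582.18894244 -119.69499494   93.        ] 42.357819419529534
```

servo_tool(rows="1 -16 1 0 -7.7; 1 -16 -1.5 0 -7.7; 1 -16 -3.5 0 -7.7; 1 -15.5 -5.5 0 -7.7; 1 0 0 0 0; 1 0 0 0 0")

```text
time: 16.52
position: [512.9, -66.8, 118.8]
tcp_rot: [3.141, 0.0, -0.163]
wrist_force: [0.7, -0.4, -0.5]
finger_gap: 0.1
```

```bash
python3 -c "
from h import *
rel((549,-30));f=grab('wrist','w14.png')"
```

```text
t 16.52 rel tool-x -29.6 tool-y 42.2 z 118.8 yaw -9.3 Fx 0.79 Fy 0.31 Fz -0.51 [ 0.42  0.31 -0.45  1.96  0.17  0.91 -0.27]
```

View pics/w14.png

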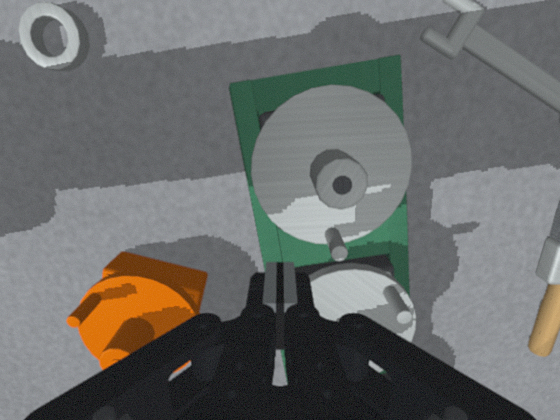

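servo_tool(rows="1 0 0 20 0; 1 0 0 20 0; 1 0 0 4 0; 1 2.5 0 0 0; 1 2.5 0 0 0; 1 2 0 0 0; 1 1.5 0 0 0; 1 1 0 0 0")

```text
time: 17.58
position: [522.3, -67.9, 75.5]
tcp_rot: [3.141, -0.0, -0.161]
wrist_force: [0.3, 0.4, 0.4]
finger_gap: 0.2
```

```bash
python3 -c "
from h import *
rel((550,-30))"
```

```text
t 17.57 rel tool-x -21.2 tool-y 41.8 z 75.5 yaw -9.2 Fx 0.26 Fy -0.41 Fz 0.43 [ 0.4   0.38 -0.43  1.98  0.21  0.83 -0.3 ]
```

servo_tool(rows="1 1 0 0 0; 1 1 0 0 0; 1 1 0 0 0; 1 1 0 0 0; 1 1 0 0 0; 1 1 0 0 0")

```text
time: 18.32
position: [528.1, -68.8, 75.3]
tcp_rot: [3.141, -0.0, -0.161]
wrist_force: [-0.1, 0.6, -0.4]
finger_gap: 0.0
```

```bash
python3 -c "
from h import *
rel((550,-30));f=grab('wrist','w15.png')"
```

```text
t 18.32 rel tool-x -15.4 tool-y 41.8 z 75.3 yaw -9.2 Fx -0.21 Fy -0.61 Fz -0.41 [ 0.4   0.39 -0.43  1.96  0.22  0.83 -0.3 ]
```

View pics/w15.png

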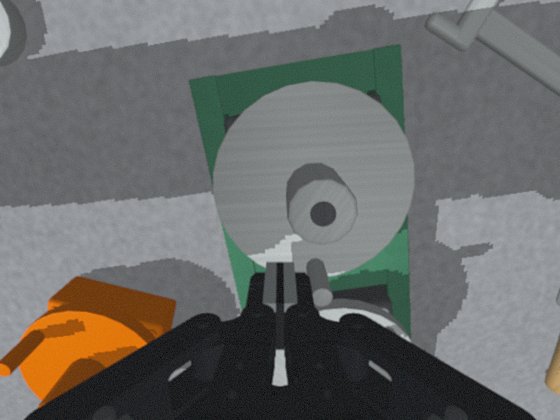

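servo_tool(rows="1 1.2 0 0 0; 1 1.2 0.2 0 -0.8; 1 1.5 0.4 0 -2; 1 1.5 0.4 0 -2; 1 1.5 0.4 0 -2; 1 1.5 0.4 0 -2")

```text
time: 19.12
position: [536.1, -72.4, 75.2]
tcp_rot: [3.141, 0.0, -0.005]
wrist_force: [-4.6, -2.5, 2.0]
finger_gap: -0.2
```

```bash
python3 -c "
from h import *
rel((550,-30));f=grab('wrist','w16.png')"
```

```text
t 19.12 rel tool-x -13.6 tool-y 42.4 z 75.2 yaw -0.3 Fx -4.59 Fy 2.54 Fz 1.98 [ 0.43  0.41 -0.46  1.94  0.24  0.84 -0.16]
```

View pics/w16.png

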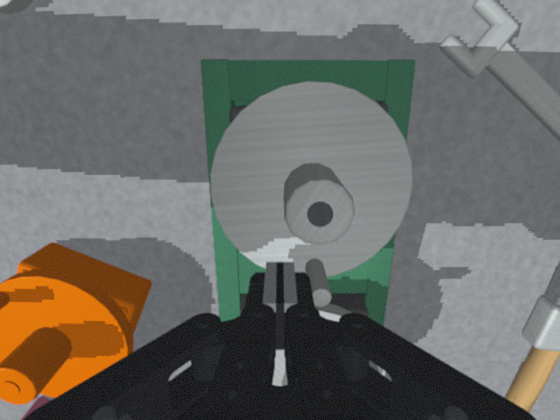

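servo_tool(rows="1 1.5 0.4 0 -2; 1 1.5 0.4 0 -2; 1 1.5 0.4 0 -2; 1 1.5 0.4 0 -2; 1 1.5 0.4 0 -2; 1 1.5 0.4 0 -2; 1 1.5 0.4 0 -2; 1 1.5 0.4 0 -2")

```text
time: 20.18
position: [548.3, -74.9, 75.2]
tcp_rot: [3.14, 0.001, 0.273]
wrist_force: [-4.7, -4.2, 2.0]
finger_gap: 0.1
```

```bash
python3 -c "
from h import *
rel((550,-30));f=grab('wrist','w17.png')"
```

```text
t 20.18 rel tool-x -13.7 tool-y 42.8 z 75.2 yaw 15.7 Fx -5.70 Fy 2.74 Fz 1.98 [ 0.47  0.44 -0.51  1.91  0.28  0.86  0.09]
```

View pics/w17.png

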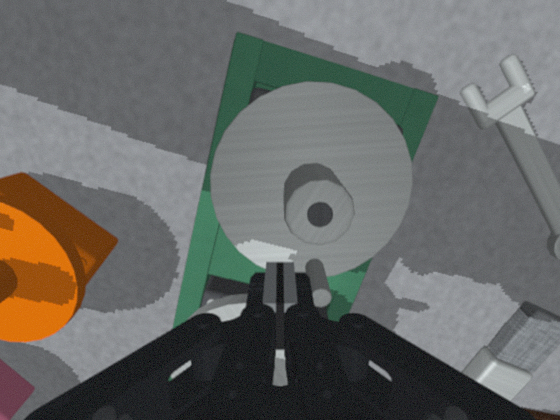

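servo_tool(rows="1 1.5 0.4 0 -2; 1 1.5 0.4 0 -2; 1 1.5 0.4 0 -2; 1 1.5 0.4 0 -2; 1 1.5 0.4 0 -2; 1 1.5 0.4 0 -2; 1 1.5 0.4 0 -2; 1 1.5 0.4 0 -2")

```text
time: 21.22
position: [561.2, -73.8, 75.3]
tcp_rot: [3.139, 0.001, 0.552]
wrist_force: [-3.0, -5.6, 1.4]
finger_gap: 0.3
```

```bash
python3 -c "
from h import *
rel((550,-30))"
```

```text
t 21.23 rel tool-x -13.5 tool-y 43.2 z 75.3 yaw 31.7 Fx -5.48 Fy 3.16 Fz 1.38 [ 0.5   0.47 -0.57  1.88  0.32  0.88  0.33]
```

servo_tool(rows="1 1.5 0.4 0 -2; 1 1.5 0.4 0 -2; 1 1.5 0.4 0 -2; 1 1.5 0.4 0 -2; 1 1.5 0.4 0 -2; 1 1.5 0.4 0 -2; 1 1.5 0.4 0 -2; 1 1.5 0.4 0 -2")

```text
time: 22.22
position: [573.2, -69.1, 75.4]
tcp_rot: [3.138, 0.0, 0.831]
wrist_force: [-1.2, -5.0, 0.1]
finger_gap: -0.2
```

```bash
python3 -c "
from h import *
rel((550,-30));grab('wrist','w18.png')"
```

```text
t 22.23 rel tool-x -13.3 tool-y 43.5 z 75.4 yaw 47.6 Fx -4.48 Fy 2.48 Fz 0.12 [ 0.53  0.5  -0.63  1.85  0.37  0.91  0.56]
```

View pics/w18.png

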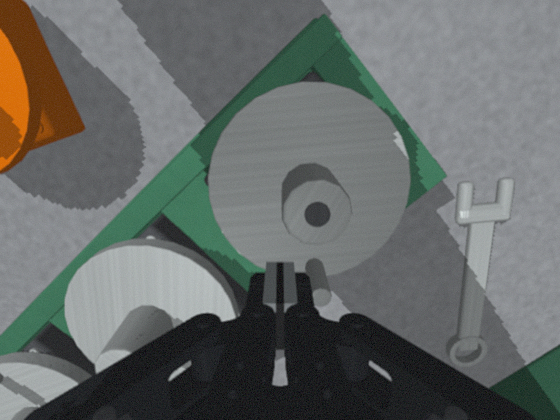

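servo_tool(rows="1 1.5 0.4 0 -2; 1 1.5 0.4 0 -2; 1 1.5 0.4 0 -2; 1 1.5 0.4 0 -2; 1 1.5 0.4 0 -2; 1 1.5 0.4 0 -2; 1 1.5 0.4 0 -2; 1 1.5 0.4 0 -2")

```text
time: 23.28
position: [583.4, -60.9, 75.6]
tcp_rot: [3.138, 0.0, 1.111]
wrist_force: [-0.7, -5.4, -0.4]
finger_gap: -0.2
```

servo_tool(rows="1 1.5 0.4 0 -2; 1 1.5 0.4 0 -2; 1 1.5 0.4 0 -2; 1 1.5 0.4 0 -2; 1 1.5 0.4 0 -2; 1 1.5 0.4 0 -2; 1 1.5 0.4 0 -2; 1 1.5 0.4 0 -2")

```text
time: 24.28
position: [590.9, -50.6, 75.7]
tcp_rot: [3.137, 0.001, 1.39]
wrist_force: [0.3, -4.8, 0.1]
finger_gap: 0.3
```

servo_tool(rows="1 1.5 0.4 0 -2; 1 1.5 0.4 0 -2; 1 1.5 0.4 0 -2; 1 1.5 0.4 0 -2; 1 1.5 0.4 0 -2; 1 1.5 0.4 0 -2; 1 1.5 0.4 0 -2; 1 1.5 0.4 0 -2")

```text
time: 25.28
position: [594.7, -37.8, 75.8]
tcp_rot: [3.137, 0.001, 1.67]
wrist_force: [2.8, -4.8, -1.1]
finger_gap: -0.2
```

```bash
python3 -c "
from h import *
rel((550,-30));grab('wrist','w19.png')"
```

```text
t 25.27 rel tool-x -12.2 tool-y 43.7 z 75.8 yaw 95.7 Fx -5.09 Fy 2.33 Fz -1.10 [ 0.6   0.58 -0.82  1.81  0.51  0.97  1.24]
```

View pics/w19.png

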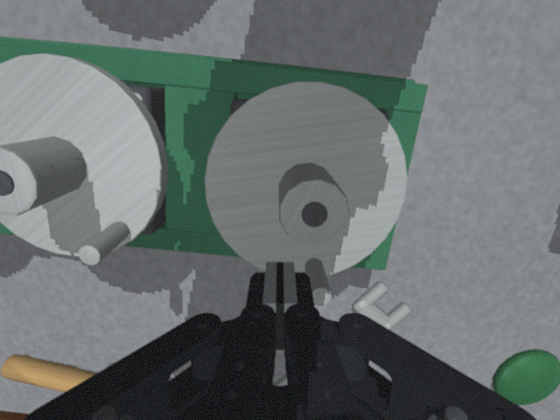

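```bash
python3 -c "
from h import *
f=grab('wrist')
h=onz(f,315,214,99);p=onz(f,319,297,93);print(h,p,np.degrees(np.arctan2(*(p-h)[1::-1])))
a=cv2.imread('pics/w19.png');cv2.imwrite('pics/w19c.png',cv2.resize(a[180:340,220:400],None,fx=3.5,fy=3.5))"
```

```text
[552.4532128  -26.74904878  99.        ] [593.42451697 -18.67879359  93.        ] 11.143091547140815
```

View pics/w19c.png

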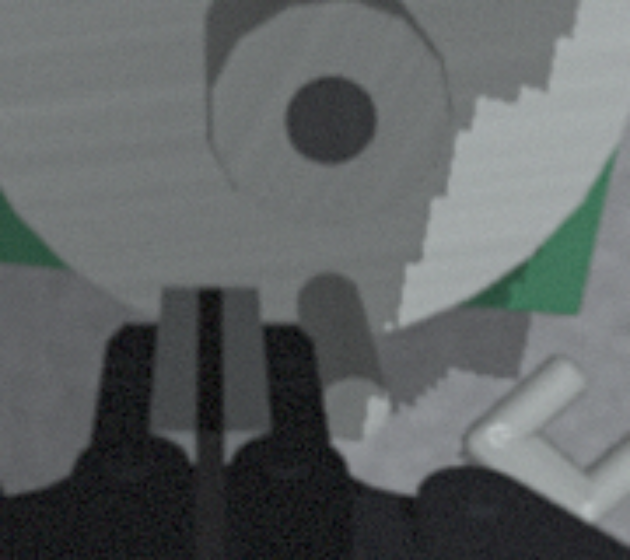

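Left unit bound at about 5–6 N at 12 mm/s, stopped dead, and turned about 105°. It is the binding unit. I'll back off, go up and open over its hub.

servo_tool(rows="1 -4 0 0 0; 1 -1 0 -25 0; 1 0 0 -30 0; 0.3 8 -20 -5 0; 0 9 -23 0 0; 0 0 0 0 0; 0 0 0 0 0")

```text
time: 26.25
position: [549.1, -28.6, 135.4]
tcp_rot: [3.141, -0.001, 1.669]
wrist_force: [-0.3, -0.1, 0.3]
finger_gap: 72.4
```

```bash
python3 -c "
from h import *
rel((551,-28.5))
f=grab('wrist','w20.png')
s=env.sense();p=np.array(s['position']);print(p,s['finger_gap'],proj(f,[p[0],p[1],99]),proj(f,[551,-28.5,99]))
f=grab('top','t20.png')
a=cv2.imread('pics/t20.png');cv2.imwrite('pics/t20c.png',cv2.resize(a[165:235,260:390],None,fx=6,fy=6,interpolation=cv2.INTER_CUBIC))
"
```

```text
t 26.25 rel tool-x 0.1 tool-y -1.9 z 135.4 yaw 95.6 Fx -0.11 Fy -0.32 Fz 0.26 [ 0.68  0.44 -0.89  1.87  0.4   1.03  1.29]
[549.26642198 -28.83663961 135.34421001] 79.14129251737027 [277.44150973 245.67496921] [277.72079121 248.32854325]
```

View pics/w20.png

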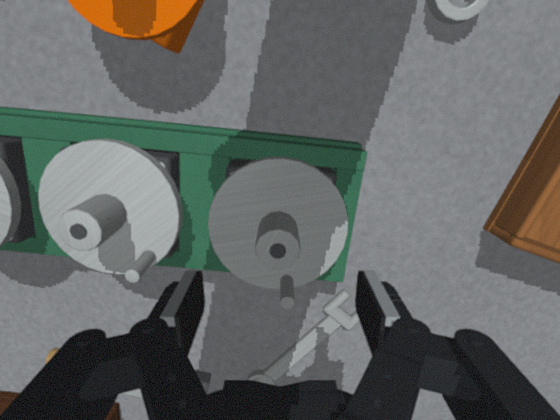

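View pics/t20c.png

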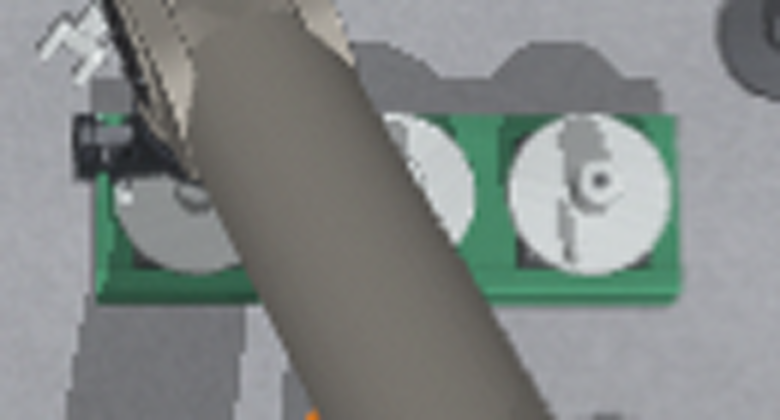

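servo_tool(rows="0 0 2.5 20 0; 0 0 0 20 0; 0 0 0 17 0; 0 0 0 9 0; 0 0 0 0 0; 0 0 0 0 0")

```text
time: 27.1
position: [551.5, -28.7, 69.8]
tcp_rot: [3.141, 0.0, 1.668]
wrist_force: [-0.6, 0.4, 0.1]
finger_gap: 85.0
```

```bash
python3 -c "
from h import *
rel((551,-28.5))
f=grab('wrist','w21.png')
"
```

```text
t 27.10 rel tool-x -0.2 tool-y 0.5 z 69.8 yaw 95.6 Fx 0.42 Fy -0.51 Fz 0.13 [ 0.63  0.53 -0.84  1.91  0.49  0.92  1.22]
```

View pics/w21.png

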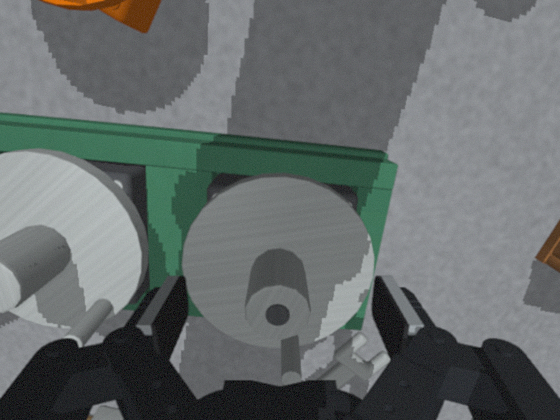

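servo_tool(rows="0.4 0 0 1 0; 0.6 0 0 0 0; 0.8 0 0 0 0; 1 0 0 0 0; 1 0 0 0 0; 1 0 0 0 0", squeeze=60)

```text
time: 27.9
position: [551.1, -29.6, 68.6]
tcp_rot: [-3.142, 0.001, 1.668]
wrist_force: [0.2, -3.4, 6.2]
finger_gap: 26.6
```

```bash
python3 -c "
from h import *
rel((551,-28.5)); print(env.sense()['finger_gap'])"
```

```text
t 27.90 rel tool-x -1.1 tool-y 0.0 z 68.6 yaw 95.6 Fx -3.39 Fy -0.15 Fz 6.24 [ 0.63  0.53 -0.83  1.91  0.49  0.92  1.22]
26.572926794051913
```

servo_tool(rows="1 0 0 -2 0; 1 0 0 -3 0; 1 0 0 -4 0; 1 0 0 -5 0; 1 0 0 -6 0; 1 0 0 -8 0; 1 0 0 -10 0; 1 0 0 -10 0")

```text
time: 28.9
position: [551.1, -28.7, 117.2]
tcp_rot: [3.141, 0.0, 1.669]
wrist_force: [0.6, -0.5, -8.9]
finger_gap: 26.6
```

```bash
python3 -c "
from h import *
rel((551,-28.5)); print(env.sense()['finger_gap']);grab('wrist','w22.png');grab('side','s22.png')"
```

```text
t 28.90 rel tool-x -0.2 tool-y 0.1 z 117.2 yaw 95.6 Fx -0.59 Fy 0.58 Fz -8.90 [ 0.67  0.46 -0.88  1.88  0.42  1.    1.27]
26.63930255374422
```

View pics/w22.png

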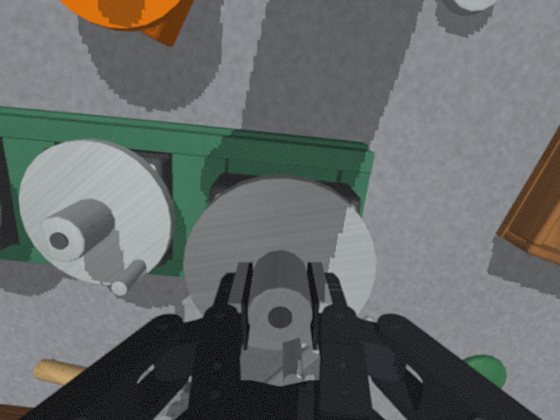

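View pics/s22.png

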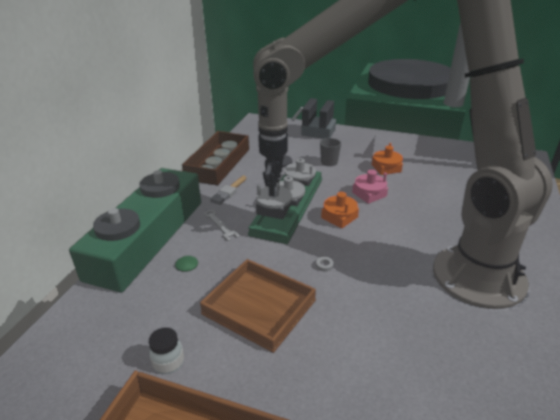

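```bash
python3 -c "
from h import *
plan([480,270,135],np.radians(83.6),n=10)"
```

```text
t 29.0 pos [552.2 -28.6 117.9] yaw 95.6 F [-0.63  0.16 -8.27] gap 26.1 q [ 0.67  0.46 -0.88  1.88  0.42  1.    1.27]
tool delta total (no twist) [304.2 -42.7 -17.4] twist 12.0
10 rows: 1 30.4 -4.3 -1.7 1.2; 1 30.3 -4.9 -1.7 1.2; 1 30.2 -5.5 -1.7 1.2; 1 30.1 -6.2 -1.7 1.2; 1 30.0 -6.8 -1.7 1.2; 1 29.8 -7.4 -1.7 1.2; 1 29.6 -8.1 -1.7 1.2; 1 29.5 -8.7 -1.7 1.2; 1 29.3 -9.3 -1.7 1.2; 1 29.1 -9.9 -1.7 1.2
```

servo_tool(rows="1 10 -2 -8 0; 1 20 -4 -8 1; 1 30 -5 -2 1.2; 1 30 -6 0 1.2; 1 30 -6.5 0 1.2; 1 30 -7 0 1.2; 1 30 -7.5 0 1.2; 1 30 -8 0 1.2")

```text
time: 30.0
position: [496.1, 181.1, 134.5]
tcp_rot: [-3.141, -0.0, 1.525]
wrist_force: [0.2, 0.2, -8.2]
finger_gap: 26.6
```

servo_tool(rows="1 30 -8.5 0 1.2; 1 25 -8 0 1.2; 1 15 -6 0 1.2; 1 8 -3 0 0; 1 0 0 0 0; 1 0 0 0 0")

```text
time: 30.75
position: [477.2, 257.7, 134.0]
tcp_rot: [-3.142, 0.001, 1.461]
wrist_force: [-0.1, -0.4, -7.6]
finger_gap: 26.5
```

```bash
python3 -c "
from h import *
plan([480,270,135],np.radians(83.6),n=10)
grab('wrist','w23.png');grab('side','s23.png')"
```

```text
t 30.75 pos [477.2 257.7 134. ] yaw 83.7 F [-0.06 -0.39 -7.63] gap 26.5 q [ 0.15  0.43 -0.91  1.88  0.4   1.02  0.54]
tool delta total (no twist) [12.5  1.5 -1. ] twist 0.1
10 rows: 1 1.3 0.1 -0.1 0.0; 1 1.3 0.1 -0.1 0.0; 1 1.3 0.1 -0.1 0.0; 1 1.3 0.1 -0.1 0.0; 1 1.3 0.1 -0.1 0.0; 1 1.3 0.1 -0.1 0.0; 1 1.3 0.1 -0.1 0.0; 1 1.3 0.1 -0.1 0.0; 1 1.3 0.1 -0.1 0.0; 1 1.3 0.1 -0.1 0.0
```

View pics/w23.png

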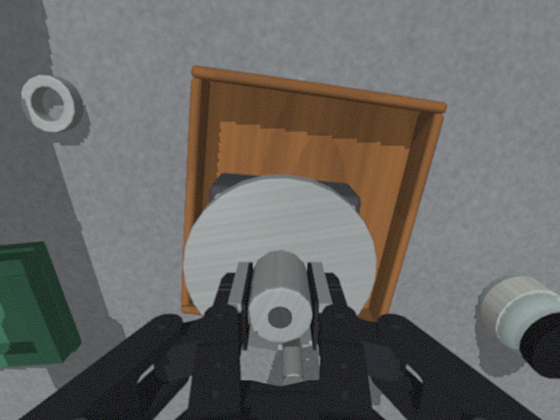

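View pics/s23.png

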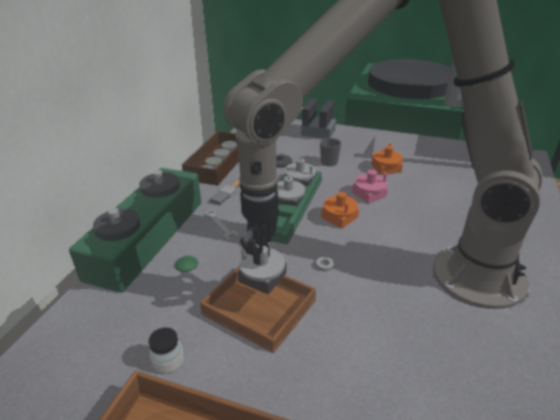

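```bash
python3 -c "
from h import *
f=grab('wrist')
for u,v in ((197,69),(444,106),(186,309),(379,319)): print(u,v,np.round(onz(f,u,v,40),1))"
```

```text
197 69 [368.4 214.9  40. ]
444 106 [410.3 381.9  40. ]
186 309 [554.4 169.3  40. ]
379 319 [583.  334.4  40. ]
```

servo_tool(rows="1 6 1 5 0; 1 5 0.5 12 0; 1 2 0 14 0; 1 0 0 14 0; 1 0 0 10 0; 1 0 0 7 0; 1 0 0 3 0; 1 0 0 1 0")

```text
time: 31.9
position: [480.0, 271.8, 68.4]
tcp_rot: [3.141, -0.0, 1.462]
wrist_force: [0.3, 0.9, -8.0]
finger_gap: 26.2
```

```bash
python3 -c "
from h import *
plan([480,270,62],np.radians(83.6),n=10)
grab('wrist','w24.png')"
```

```text
t 31.9 pos [480.  271.8  68.4] yaw 83.8 F [ 0.29  0.9  -7.97] gap 26.2 q [ 0.07  0.53 -0.84  1.91  0.5   0.92  0.44]
tool delta total (no twist) [-1.8  0.1  6.4] twist 0.2
10 rows: 1 -0.2 0.0 0.6 0.0; 1 -0.2 0.0 0.6 0.0; 1 -0.2 0.0 0.6 0.0; 1 -0.2 0.0 0.6 0.0; 1 -0.2 0.0 0.6 0.0; 1 -0.2 0.0 0.6 0.0; 1 -0.2 0.0 0.6 0.0; 1 -0.2 0.0 0.6 0.0; 1 -0.2 0.0 0.6 0.0; 1 -0.2 0.0 0.6 0.0
```

View pics/w24.png

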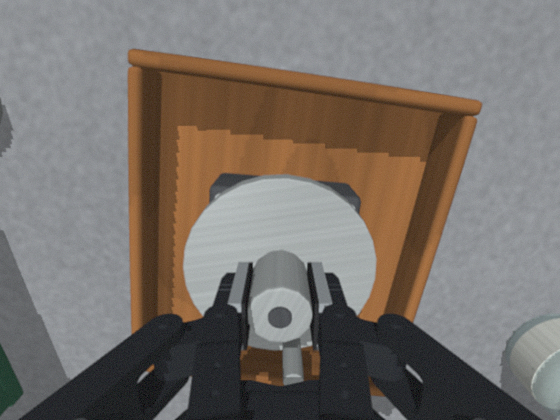

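Centred over the tray floor; lowering slowly.

servo_tool(rows="1 0 0 1 0; 1 0 0 1 0; 1 0 0 1 0; 1 0 0 1 0; 1 0 0 0.5 0; 1 0 0 0.5 0; 1 0 0 0.5 0; 1 0 0 0 0")

```text
time: 32.95
position: [479.8, 271.6, 62.7]
tcp_rot: [-3.142, 0.0, 1.462]
wrist_force: [-0.4, 0.2, -8.7]
finger_gap: 26.4
```

servo_tool(rows="1 0 0 0.5 0; 1 0 0 0.5 0; 1 0 0 0.3 0; 1 0 0 0 0")

```text
time: 33.45
position: [479.9, 271.7, 61.8]
tcp_rot: [3.141, 0.0, 1.462]
wrist_force: [-1.3, -2.0, -3.5]
finger_gap: 26.7
```

servo_tool(rows="1 0 0 0.4 0; 1 0 0 0 0; 1 0 0 0 0")

```text
time: 33.83
position: [479.9, 271.6, 61.7]
tcp_rot: [3.141, 0.001, 1.462]
wrist_force: [-3.2, -3.9, 5.1]
finger_gap: 26.4
```

servo_tool(rows="0.55 0 0 0 0; 0.4 0 0 0 0; 0.2 0 0 0 0; 0 0 0 0 0; 0 0 0 0 0; 0 0 0 0 0", squeeze=20)

```text
time: 34.58
position: [479.8, 271.7, 61.0]
tcp_rot: [3.142, 0.0, 1.462]
wrist_force: [-0.5, 0.4, -0.4]
finger_gap: 84.9
```

```bash
python3 -c "
from h import *
rel((480,271.7));print(env.sense()['finger_gap'])
grab('wrist','w25.png')"
```

```text
t 34.58 rel tool-x -0.0 tool-y -0.2 z 61.0 yaw 83.8 Fx 0.32 Fy -0.51 Fz -0.44 [ 0.06  0.54 -0.84  1.92  0.51  0.91  0.43]
84.90758621022924
```

View pics/w25.png

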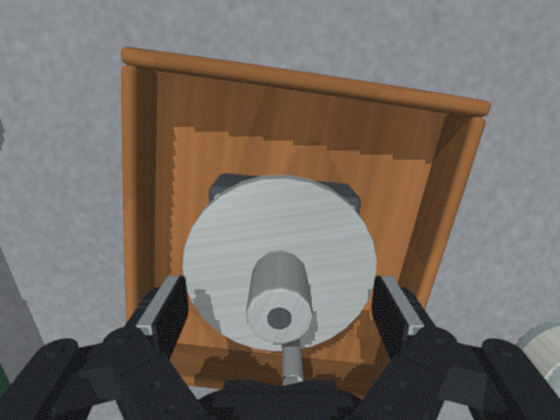

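Released and standing. Now retract straight up and off to the side so the top camera can see everything.

servo_tool(rows="0 0 0 -15 0; 0 0 0 -30 0; 0 0 0 -40 0; 0 0 0 -40 0; 0 0 0 -40 0; 0 0 0 -30 0; 0 0 0 0 0")

```text
time: 35.5
position: [480.9, 273.2, 259.5]
tcp_rot: [3.136, -0.003, 1.463]
wrist_force: [-1.0, -0.7, -1.4]
finger_gap: 85.6
```

```bash
python3 -c "
from h import *
rel((480,271.7))
grab('wrist','w26.png');grab('top','t26.png');grab('side','s26.png')
a=cv2.imread('pics/t26.png');cv2.imwrite('pics/t26c.png',cv2.resize(a[165:265,170:390],None,fx=3.6,fy=3.6,interpolation=cv2.INTER_CUBIC))"
```

```text
t 35.50 rel tool-x 1.6 tool-y 0.7 z 259.5 yaw 83.8 Fx -0.76 Fy -0.96 Fz -1.42 [ 0.2   0.31 -0.97  1.72  0.27  1.25  0.62]
```

View pics/w26.png

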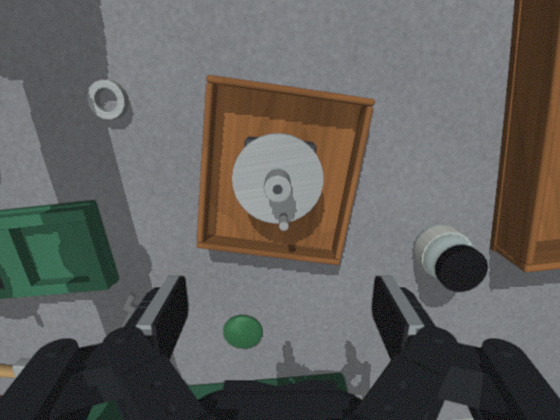

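View pics/t26c.png

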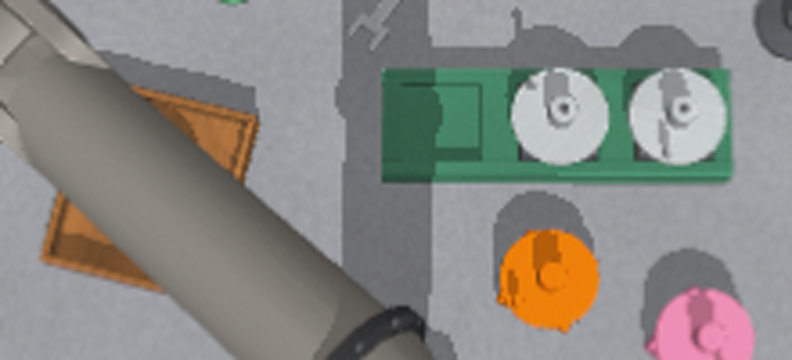

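View pics/s26.png

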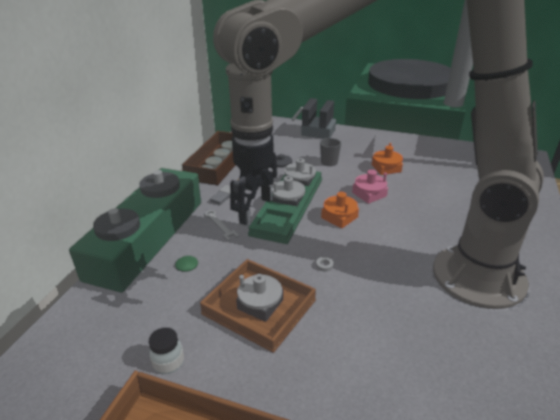

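```bash
python3 -c "
from h import *
f=env.grab_frame('wrist')
print(onz(f,278,188,92),onz(f,278,178.5,56))
f=env.grab_frame('side');print(onz(f,260,282,92))
f=env.grab_frame('top')
for n,u,v in(('M',170+563/3.6,165+107/3.6),('C',170+682/3.6,165+107/3.6)): print(n,onz(f,u,v,99))
s=env.sense();print(s['time'],s['joint_vel'].round(3),s['wrist_force'])
env.finish_job()"
```

```text
[476.30290073 271.01040584  92.        ] [475.1201059  270.94351951  56.        ]
[473.44880409 283.00793738  92.        ]
M [ 548.97266306 -150.85032173   99.        ]
C [ 548.6969863  -269.54826454   99.        ]
35.8 [-0.     0.001  0.    -0.004 -0.001  0.     0.002] [-0.54859186  0.21161966  0.08269742]
the job is handed in; nothing more can be done
```

The job is handed in at about 36 s of the 72 s. All three plates are turned, and the binding unit stands in the small wooden tray.

- **Turning:** I pushed each pin with closed fingers at 12–21 mm/s.

| Unit in rack | Turn | Force while pushing | Result |
|---|---|---|---|
| Right | about 120°, including coasting | within about 1 N sensor noise | free |
| Middle | about 110°, including coasting | within about 1 N sensor noise | free |
| Left | about 105° | up to about 6.5 N, stopped dead | binding |

- **Moving the binding unit:** I gripped the left unit by its hub at 60 N and lifted it. The wrist read 8.9 N, matching its 0.9 kg. I set it down gently near the middle of the tray and released it.

- **Last checks:** In the wrist picture its hub top and plate centre line up within about 1.2 mm at the heights for standing flat, so it is upright. The middle and right units still sit at their first measured positions, and the left nest is empty. The pictures show nothing else moved, though the arm hid part of the top view and I didn't measure every bystander.

- **Disagreement:** My side-view reading of the tray unit's hub was about 12 mm off in y from the wrist reading. I picked that side-view pixel by eye, and both readings are well inside the tray.

- **Slip:** After turning the right unit I got the tool's z direction wrong. The closed fingertips pressed down on its plate at about 38 N for around 0.3 s before I lifted. Its hub position is unchanged. I saw no pin force above about 6.5 N, but I only had readings at the end of each move.

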